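# Lock the loose crank onto the wringer's shaft

## Robot

A 6-joint arm with a two-finger parallel gripper is mounted at the origin on the work surface. World frame = base frame: x ahead of the robot, y to its left, z up, the work surface at z = 0. Lengths are in m, angles in degrees, forces in N, time in s.
With the tool pointing down it reaches from about 0.275 to 0.75 m from the base axis. Payload 10.2 kg.
Tool frame: the origin (TCP) lies midway between the tips of the shut fingers; the grasp point (between the pads) lies 19 mm behind it; z points along the fingers, y is the line along which they close (so a half turn about z gives the same grasp; the last joint's range is limited). The gripper opens to 85 mm and grips with 20 to 120 N. Pads are 22 mm wide; open, the fingers measure 114 mm over their backs; the gripper's body (76 mm by 85 mm) begins 54 mm behind the grasp point. The pads swing forward as they close: fully open they stand 13 mm farther back than shut.
Start: joints at [51.944, 17.928, 85.812, -0, 76.261, -12.8], TCP at [0.224, 0.475, 0.231] pointing down, gripper open.
Joint ranges: [-168.41, 168.41], [-55.51, 124.54], [10.69, 146.95], [-70.63, 250.63], [1, 178], [-165.06, 165.06]. Speed limits (degrees/s): [136.94, 136.94, 172.46, 180, 180, 180].

## Interface

Orientations are given as a 3x3 rotation matrix whose columns are the frame's x, y, z axes.
In Python, from bench import monitor, optics, workorder gives the robot as it stands. The module is installed in compiled form; this text tells all that it offers.
- The arm moves only by the shell command python3 -m handwheel 'ROWS'. ROWS is JSON, a list of rows, each an object with "grip": the closure in counts, from 0 (fully open) to 255 (shut); "dp": the shift along the tool's x, y, z in m, a list of three; "spin": the turn about the tool's z in degrees. In form: [{"grip": grip, "dp": [dx, dy, dz], "spin": spin}, ...]. A call has 1 to 8 rows; each row is the pose to reach, as a shift and turn from the pose commanded when the call began, along the tool's axes at that moment; what a row does not reach only later rows make up. A row lasts 1/10 s, in which the tool goes at most 50 mm and 8.59 degrees, less where a joint would pass 70% of its speed; a pose out of reach is approached as far as the arm can. A call with a gripper value outside its range is refused whole. The fingers move at their own pace and stop on an object; the grip force is fixed at half the most. Time passes only in rows, so rows that repeat a pose let the fingers close. It gives the time, the measured TCP pose, the force, the opening and the grip force at its end, in the units of the state.
- monitor.state(): the state, without advancing time (a new reading comes with each control period).
- optics.camera(name): name is "scene" or "top" or "wrist"; returns the picture (420x560x3 uint8, blue, green, red); there is no depth.
- optics.get_calibration(name): a dict with "K" (3x3 intrinsics, pixels), "extrinsics" (4x4, takes a point from world to camera coordinates). Camera axes: x right, y down, z forward; pixel columns grow to the right and rows downward; lengths in m; the calibration is good to about 2 mm. A picture is of the moment at which its call begins: read the wrist's pose just before it. get_calibration takes no time and is no camera call; for the wrist camera it gives the pose at the moment of the call.
- workorder.sign_off(): hands the job in; it is judged then, once.
The state is a dict: "time": time; "joint_positions": joint angles; "joint_vel": joint speeds; "effort": joint torques, N m; "eef_pos": TCP position; "ee_rot": TCP orientation; "contact_force": force on the tool from outside, world axes, zero at the start; "ft_torque": the same for the moment, N m; "grip_width": opening from 0.0 (shut) to 1.0 (fully open); "grasp_force": force on a finger pad.
Only numpy, scipy, OpenCV 4.12 (cv2) and the standard library are available. Lean on these libraries where they do the work, as an engineer would, in place of code of your own. Each camera call takes 0.05 s, during which the arm holds its last target. There are 200 camera calls.

## Task

The crank of the clothes wringer has worked loose and sagged. Swing it by its wooden grip until the red wing screw in its collar faces the flat on the shaft, then turn the screw in clockwise until it is firmly tight on the flat, going by feel and without forcing it. Leave the other things on the ledge as they are.

Things in the scene. Friction and masses are not known exactly. Their poses are not given: they have to be found in the camera images.
- wringer: Hand-cranked clothes wringer in a green steel frame, 320 by 190 mm on plan, 254 mm to its top bar; a fixed pressure screw above the bar ends at 300 mm. Bolted to the cement ledge. Origin: middle of its foot on the ledge; x across the rollers, away from the robot; y along the rollers; z up. The crank sits beyond its -y end.
- roller_shaft: White upper roller and its level steel shaft, 36 mm thick, axis 200 mm above the ledge. The bare shaft end has a flat. Origin: on the axis at the outer (-y) end face; y along the shaft to the roller; z points straight out of the flat, up but leaning (14 degrees away from the robot to 29 towards it). The clamped rollers turn only with 1.5 N m and can stay as they are.
- flat (a point): Middle of the flat on the shaft, under the collar; the flat is 21 mm wide, 3.6 mm deep, runs along the shaft and is seen on either side of the collar. z points straight out of it, y along the shaft.
- crank: Dark steel crank, loose on the shaft: collar 60 mm across, 40 mm long, and an arm 8 mm thick at right angles to the screw. Origin: on the shaft's axis, middle of the collar, 68 mm from the frame's side plate; y along the shaft; z out along the set screw; -x along the arm to the grip, 140 mm away. It turns about y with 0.45 N m of drag and stays where it is left. Raising the grip turns the screw away from the robot.
- crank_grip: Wooden grip of the crank, 29 mm thick, 110 mm long, along the shaft's direction. It spins freely on its pin, so fingers that hold it from above can stay upright along its arc. Origin: its centre, 88 mm outboard (-y) of the collar's centre; the crank's arm lies 70 mm inboard of it. Only its y axis (along the grip) means anything.
- set_screw: Set screw through the crank's collar, with a red wing 64 mm long, 13 mm thick, 18 mm high. Origin: centre of the wing on the screw's axis, 77 mm from the shaft's axis; z out along the screw, y along the wing, x across its thickness. Some 28 mm lies between wing and boss. The wing is captive and turns in place; clockwise, seen from outside, it drives the screw's tip in. It stays when let go.
- stem (a point): Foot of the screw's stem at the boss. The tip inside is slack by an unknown part of a turn: over the flat it runs 2.9 to 3.6 rad before it bears, on the round of the shaft 1 rad or less. The thread drags 0.2 N m as it runs; once the tip bears, the torque climbs by about 1.2 N m a radian: under 0.3 is slack, 0.4 firmly tight, over 0.8 forced. Within 10 degrees of the flat, tightening draws the crank square.
- boss (a point): Top of the screw boss on the collar, 28 by 28 mm, 40 mm from the shaft's axis; z out along the screw.
- tub: Bystander: lidded blue plastic tub, 230 mm across, 150 mm tall. Origin: centre of its underside.
- lid_large: Bystander: aluminium pot lid with a black knob, 190 mm across, lying flat. Origin: centre of its underside.
- lid_small: Bystander: aluminium pot lid with a black knob, 160 mm across, lying flat. Origin: centre of its underside.
- saucer: Bystander: white ceramic saucer, 150 mm across. Origin: centre of its underside.
- peg: Bystander: wooden clothes peg, 115 mm long, lying flat. Origin: centre of its underside.
- brush: Bystander: wooden scrubbing brush, 150 by 52 by 42 mm. Origin: centre of its underside.
- softener: Bystander: green bottle, 72 mm across, 190 mm tall, standing. Origin: centre of its underside.

How it is judged:
By the outcome, as a careful person would: the job done as asked, in the order asked, and still so for the second after the job is handed in, with the robot touching nothing.
It also fails if it takes over 72 s, if anything falls off the work surface, if the arm or the gripper's body presses on something with over 40 N, if the wrist force passes 120 N, or if a joint passes its speed limit or range.

## Working session

There is one attempt and no reset: what is moved stays moved. The work goes in short steps, Python scripts to look and compute and a shell command to move; the robot and the scene stay as the last step left them, time stands still between calls to the robot, and variables do not carry over. Pictures are saved under pics/ and viewed, at most 10 in all, crops included, and the job is handed in when it is done.

```bash
mkdir -p pics; python3 - <<'E'
from bench import monitor, optics
import cv2,numpy as np
s=monitor.state(); print(s)
for n in("scene","top"):
    im=optics.camera(n); cv2.imwrite(f"pics/{n}0.png",cv2.resize(im,(784,588),interpolation=cv2.INTER_CUBIC)); c=optics.get_calibration(n); print(n,np.round(c["K"],1).tolist(),np.round(c["extrinsics"],4).tolist())
E
```

```text
{'time': 0.0, 'joint_positions': array([ 5.19446194e+01,  1.79593896e+01,  8.58553751e+01, -2.64882709e-03,
        7.62602883e+01, -1.27999889e+01]), 'joint_vel': array([-0.08254433, -0.06678504,  0.06181258, -0.05408684,  0.01404087,
        0.03008629]), 'effort': array([ 4.72365373e-04, -4.12267435e+01, -2.59746462e+01, -1.54881145e-04,
        4.06781139e-03, -2.21486846e-05]), 'eef_pos': array([0.22384764, 0.47459238, 0.23072659]), 'ee_rot': array([[-9.04419602e-01,  4.26643396e-01, -7.72103482e-04],
       [ 4.26644024e-01,  9.04419015e-01, -1.05913325e-03],
       [ 2.46432863e-04, -1.28731421e-03, -9.99999141e-01]]), 'contact_force': array([ 0.44624464,  0.05790773, -0.52680293]), 'ft_torque': array([-0.00444185,  0.00579748,  0.04952111]), 'grasp_force': 0.0, 'grip_width': 0.9961703103583192}
scene [[404.4, 0.0, 280.3], [0.0, 404.4, 208.4], [0.0, 0.0, 1.0]] [[0.7282, 0.6853, -0.0119, -0.4147], [0.3524, -0.3893, -0.851, -0.0151], [-0.5878, 0.6155, -0.525, 1.638], [0.0, 0.0, 0.0, 1.0]]
top [[430.1, 0.0, 283.6], [0.0, 430.1, 205.6], [0.0, 0.0, 1.0]] [[-0.0133, -0.9999, -0.0005, 0.0117], [-0.9803, 0.0131, -0.197, 0.5766], [0.197, -0.0021, -0.9804, 1.3688], [0.0, 0.0, 0.0, 1.0]]
```

View pics/scene0.png

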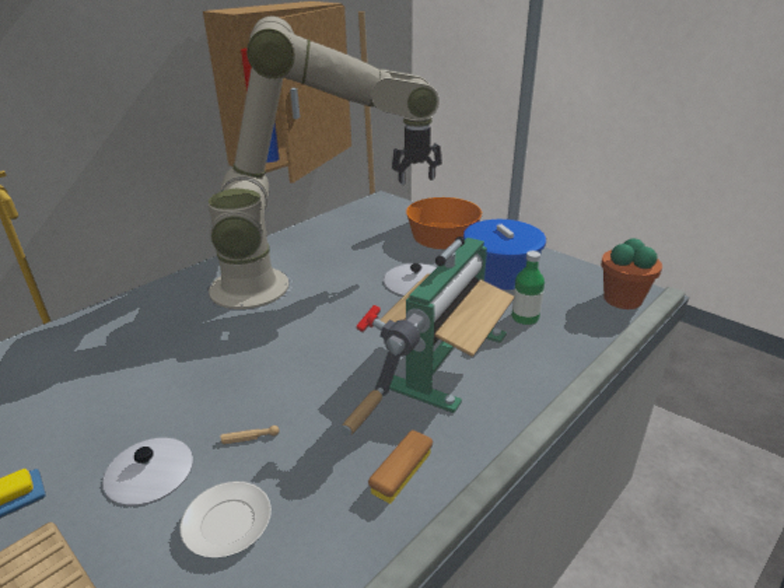

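View pics/top0.png

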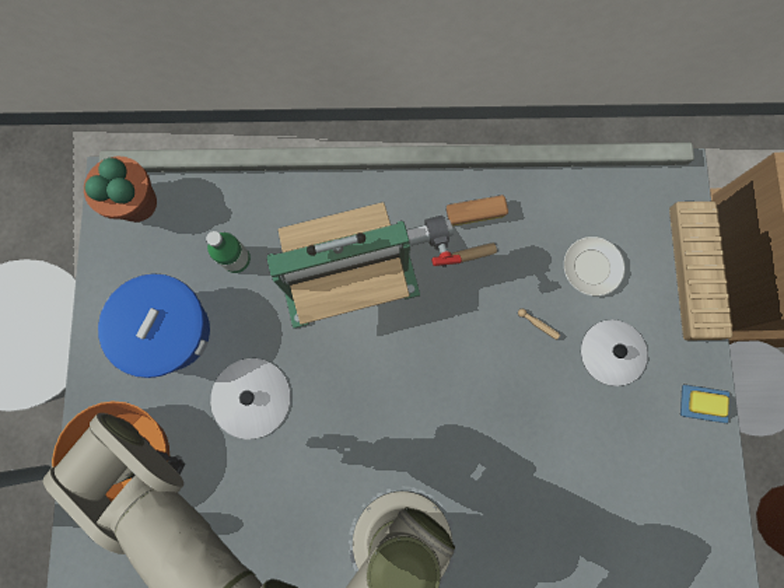

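The scene view shows the crank hanging, with its grip at about (363,410), the red wing at (369,318) and the collar at (403,335). In the top view the collar is at (437,232), the wing at (447,258) and the grip's end at (497,248). I'll take enlarged crops of both.

```bash
python3 - <<'E'
from bench import monitor, optics
import cv2,numpy as np
a=optics.camera("scene"); b=optics.camera("top")
# scene crop cols 240-340, rows 200-312 ; top crop cols 280-360 rows 140-200
A=cv2.resize(a[205:310,240:320],(457,600),interpolation=cv2.INTER_CUBIC)
B=cv2.resize(b[145:195,288:363],(0,0),fx=4.5,fy=4.5,interpolation=cv2.INTER_CUBIC)
C=np.zeros((600,800,3),np.uint8); C[:,:457]=A; C[:B.shape[0],460:460+B.shape[1]]=B[:,:340]
cv2.imwrite("pics/crop1.png",C); print(600/105,457/80,B.shape)
E
```

```text
5.714285714285714 5.7125 (225, 338, 3)
```

View pics/crop1.png

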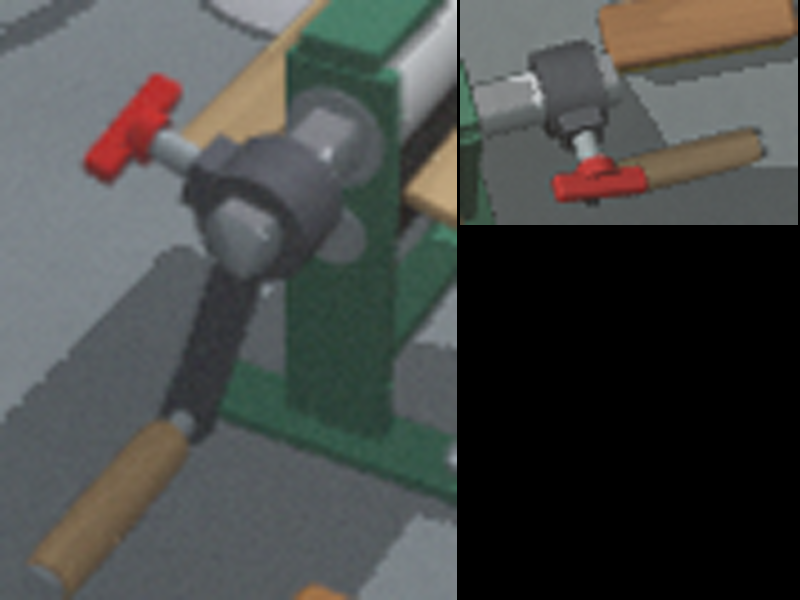

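The crops give the landmarks I need: wing ends, grip ends, collar and boss. I'll fit the crank model to them.

```bash
cat > h.py <<'E'
from bench import monitor, optics
import cv2,numpy as np
from scipy.optimize import least_squares
def proj(P,c):
    q=(c["extrinsics"]@np.r_[P,1])[:3]; q=c["K"]@q; return q[:2]/q[2]
def axes(psi,t):
    a=np.array([-np.sin(psi),np.cos(psi),0]); xw=np.array([np.cos(psi),np.sin(psi),0]); u=np.array([0,0,1.])
    d=np.cos(t)*u+np.sin(t)*xw; arm=-np.cos(t)*xw+np.sin(t)*u
    return a,xw,d,arm
E
python3 - <<'E'
from h import *
cs,ct=optics.get_calibration("scene"),optics.get_calibration("top")
S=lambda u,v:np.array([240+u/5.714,205+v/5.714]); T=lambda u,v:np.array([288+(u-460)/4.5,145+v/4.5])
def pts(p):
    c=np.r_[p[:2],.2];a,xw,d,arm=axes(p[2],p[3]); w=c+.077*d; wy=np.cos(p[4])*a+np.sin(p[4])*np.cross(a,d)
    g=c-.088*a+.14*arm
    return dict(c=c,we1=w+.032*wy,we2=w-.032*wy,st=c+.04*d,go=g-.055*a,gi=g+.055*a)
obs=[("we1",cs,S(163,92)),("we2",cs,S(102,165)),("st",cs,S(192,168)),("go",cs,S(50,578)),("gi",cs,S(172,432)),
("c",ct,T(569,80)),("we1",ct,T(557,187)),("we2",ct,T(647,181)),("go",ct,T(760,143))]
f=lambda p:np.concatenate([proj(pts(p)[n],c)-o for n,c,o in obs])
r=least_squares(f,[.55,-.1,.15,-1.2,0],loss="soft_l1"); p=r.x
print(np.round(p,3),np.degrees(p[2:]).round(1)); print(f(p).reshape(-1,2).round(1).tolist())
for k,v in pts(p).items(): print(k,v.round(3))
E
```

```text
[ 0.677 -0.086  0.22  -1.315  0.143] [ 12.6 -75.3   8.2]
[[0.8, -0.9], [-1.7, 0.1], [0.5, -0.9], [-0.8, 0.2], [-0.0, 1.1], [0.5, 0.9], [-0.6, 0.4], [0.1, -1.6], [-0.5, -0.8]]
c [ 0.677 -0.086  0.2  ]
we1 [ 0.598 -0.071  0.224]
we2 [ 0.61  -0.133  0.215]
st [ 0.639 -0.094  0.21 ]
go [ 0.673 -0.233  0.065]
gi [ 0.649 -0.126  0.065]
```

```bash
R='{"grip":0,"dp":[-0.235,-0.234,-0.035],"spin":0}'; 
python3 -m handwheel '[{"grip":0,"dp":[-0.235,-0.234,-0.035],"spin":0},{"grip":0,"dp":[-0.235,-0.234,-0.035],"spin":0},{"grip":0,"dp":[-0.235,-0.234,-0.035],"spin":0},{"grip":0,"dp":[-0.235,-0.234,-0.035],"spin":0},{"grip":0,"dp":[-0.235,-0.234,-0.035],"spin":0},{"grip":0,"dp":[-0.235,-0.234,-0.035],"spin":0},{"grip":0,"dp":[-0.235,-0.234,-0.035],"spin":0},{"grip":0,"dp":[-0.235,-0.234,-0.035],"spin":0}]' >/dev/null
python3 -m handwheel '[{"grip":0,"dp":[-0.235,-0.234,-0.035],"spin":52},{"grip":0,"dp":[-0.235,-0.234,-0.035],"spin":52},{"grip":0,"dp":[-0.235,-0.234,-0.035],"spin":52},{"grip":0,"dp":[-0.235,-0.234,-0.035],"spin":52},{"grip":0,"dp":[-0.235,-0.234,-0.035],"spin":52},{"grip":0,"dp":[-0.235,-0.234,-0.035],"spin":52},{"grip":0,"dp":[-0.235,-0.234,-0.035],"spin":52},{"grip":0,"dp":[-0.235,-0.234,-0.035],"spin":52}]'
python3 - <<'E'
from h import *
s=monitor.state(); R=s["ee_rot"];print(s["joint_positions"].round(1),R.round(3).tolist())
c=optics.get_calibration("wrist"); im=optics.camera("wrist"); E=c["extrinsics"]; C=-E[:3,:3].T@E[:3,3]
print("cam tool",(R.T@(C-s["eef_pos"])).round(3),"cam z,x in tool",(R.T@E[2,:3]).round(2),(R.T@E[0,:3]).round(2),c["K"][0,0])
a,xw,d,arm=axes(.22,0); cc=np.array([.677,-.086,.2]); print([proj(cc+k*a,c).round() for k in (0,.035,.068)])
cv2.imwrite("pics/w1.png",cv2.resize(im,(784,588),interpolation=cv2.INTER_CUBIC)); np.save("w1",im)
E
```

```text
time: 1.8
eef_pos: [0.4504, -0.1515, 0.3006]
ee_rot: [[-0.217, 0.976, -0.001], [0.976, 0.217, 0.0], [0.0, -0.001, -1.0]]
contact_force: [0.5, 0.7, -0.2]
grip_width: 0.998
grasp_force: 0.0
[-32.7   9.1  86.7  -0.   84.3 -45.3] [[-0.217, 0.976, -0.001], [0.976, 0.217, 0.0], [0.0, -0.001, -1.0]]
cam tool [ 0.077  0.002 -0.142] cam z,x in tool [-0.3  -0.    0.95] [-0.  1.  0.] 347.86999721205143
[array([606., 191.]), array([620., 142.]), array([635.,  91.])]
```

View pics/w1.png

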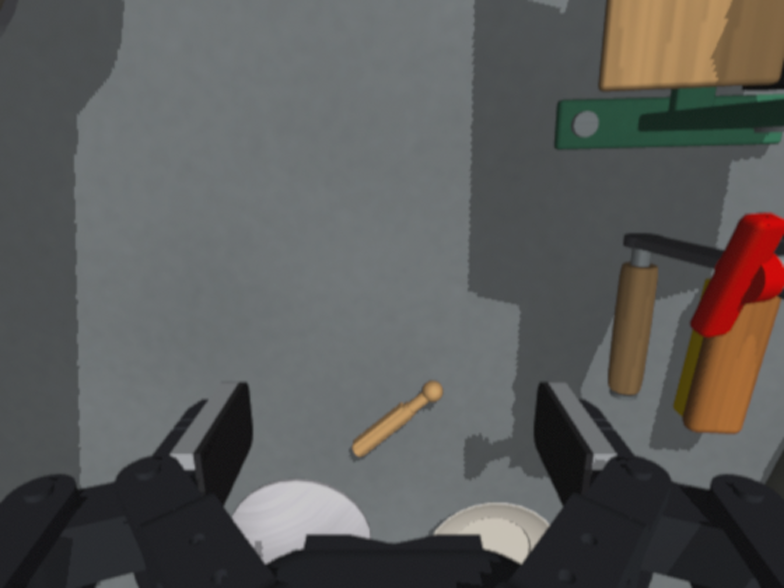

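The wrist view shows the grip at about (634,328), the wing at (740,275) and the peg, with no shaft yet. Next I'll go above the grip, which also puts the camera over the collar and flat.

```bash

python3 -m handwheel '[{"grip":0,"dp":[-0.075,0.199,0.02],"spin":0},{"grip":0,"dp":[-0.075,0.199,0.02],"spin":0},{"grip":0,"dp":[-0.075,0.199,0.02],"spin":0},{"grip":0,"dp":[-0.075,0.199,0.02],"spin":0},{"grip":0,"dp":[-0.075,0.199,0.02],"spin":0},{"grip":0,"dp":[-0.075,0.199,0.02],"spin":0}]'
python3 - <<'E'
from h import *
c=optics.get_calibration("wrist"); im=optics.camera("wrist")
a,xw,d,arm=axes(.22,0); cc=np.array([.677,-.086,.2]); print("c",[proj(cc+k*a,c).round()*1.4 for k in (-.02,0.02,.035,.068)])
cv2.imwrite("pics/w2.png",cv2.resize(im,(784,588),interpolation=cv2.INTER_CUBIC)); np.save("w2",im); np.save("w2E",c["extrinsics"])
E
```

```text
time: 2.45
eef_pos: [0.6613, -0.1762, 0.2789]
ee_rot: [[-0.223, 0.975, -0.003], [0.975, 0.223, 0.002], [0.002, -0.002, -1.0]]
contact_force: [-0.2, -0.9, 0.2]
grip_width: 0.998
grasp_force: 0.0
c [array([470.4, 170.8]), array([474.6,  71.4]), array([477.4,  32.2]), array([481.6, -63. ])]
```

View pics/w2.png

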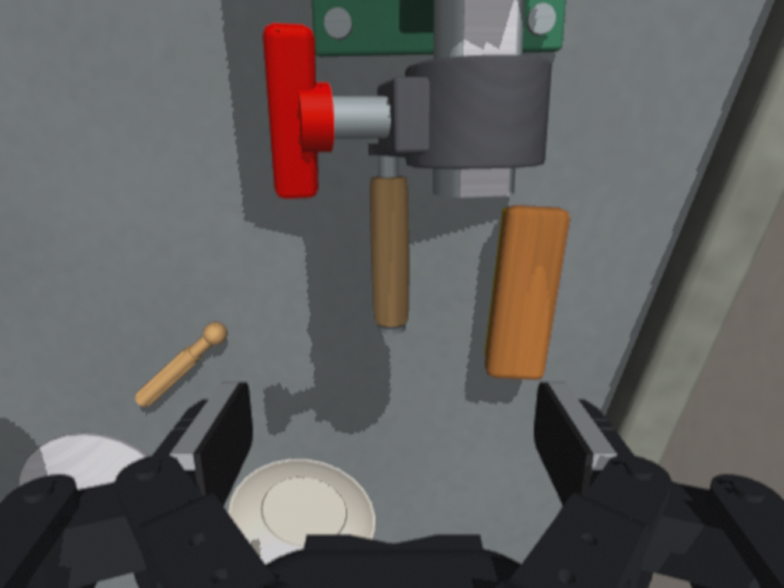

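The wrist view shows the collar at (478,110), the wing (265–318 by 25–197), the grip at (389,250) and the flat's facet on the shaft end at about (460–512, 182). I'll enlarge both shaft stubs.

```bash
python3 - <<'E'
import numpy as np,cv2
im=np.load("w2.npy")
A=im[112:145,300:380]; B=im[0:45,300:380]
f=lambda x:cv2.resize(x,(0,0),fx=7.5,fy=7.5,interpolation=cv2.INTER_CUBIC)
C=np.vstack([f(B),f(A)]); C=cv2.convertScaleAbs(C,alpha=1.2); print(C.shape,f(B).shape)
cv2.imwrite("pics/crop2.png",C)
g=cv2.cvtColor(im,cv2.COLOR_BGR2GRAY)
for r in (123,127,131,134): print(r,g[r,305:372].tolist())
E
```

```text
(586, 600, 3) (338, 600, 3)
123 [80, 80, 80, 76, 65, 61, 64, 68, 71, 74, 77, 79, 80, 81, 81, 83, 84, 86, 90, 93, 97, 101, 102, 105, 121, 128, 130, 130, 131, 131, 130, 131, 131, 131, 131, 130, 131, 131, 131, 131, 131, 131, 131, 131, 131, 131, 132, 132, 132, 132, 132, 132, 132, 132, 132, 132, 132, 132, 126, 107, 91, 78, 79, 101, 114, 116, 116]
127 [81, 81, 81, 77, 65, 62, 64, 68, 71, 74, 77, 79, 80, 81, 83, 83, 85, 87, 90, 94, 98, 100, 102, 107, 123, 130, 130, 130, 129, 130, 130, 130, 130, 130, 129, 130, 130, 130, 130, 130, 130, 130, 130, 130, 130, 130, 131, 130, 130, 130, 130, 130, 130, 130, 130, 130, 130, 129, 121, 103, 87, 75, 83, 109, 116, 117, 117]
131 [80, 80, 79, 76, 66, 63, 65, 68, 71, 74, 77, 79, 80, 81, 82, 83, 84, 87, 90, 94, 98, 101, 102, 106, 123, 129, 129, 129, 130, 130, 130, 129, 130, 130, 131, 130, 130, 131, 130, 131, 131, 131, 131, 131, 131, 131, 131, 131, 132, 132, 132, 132, 132, 132, 132, 132, 132, 130, 119, 100, 84, 76, 87, 111, 117, 117, 117]
134 [80, 80, 79, 76, 65, 62, 64, 68, 71, 74, 78, 79, 80, 81, 82, 83, 85, 87, 90, 94, 99, 102, 103, 110, 128, 133, 134, 134, 134, 134, 134, 134, 134, 134, 133, 134, 134, 134, 134, 133, 134, 133, 134, 134, 133, 134, 134, 134, 134, 135, 134, 134, 134, 134, 134, 134, 133, 129, 116, 97, 82, 77, 93, 111, 116, 116, 117]
```

View pics/crop2.png

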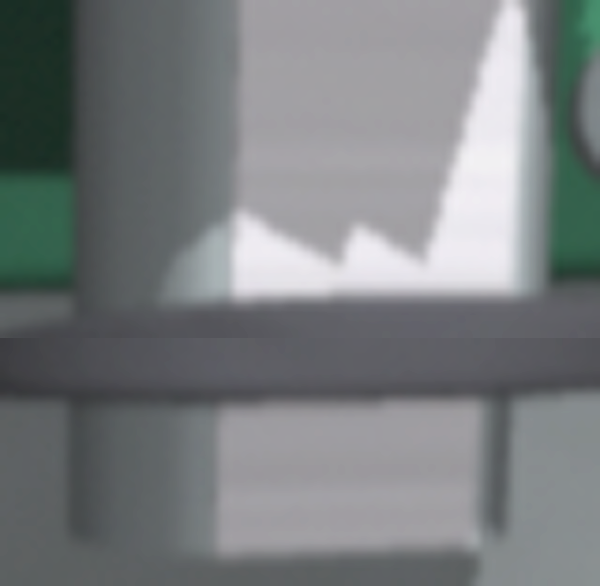

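```bash
cat > fit.py <<'E'
from h import *
c=dict(K=optics.get_calibration("wrist")["K"],extrinsics=np.load("w2E.npy"))
psi=.22; a,xw,u,_=axes(psi,0)
R=c["extrinsics"][:3,:3]; C=-R.T@c["extrinsics"][:3,3]
def fit(row,L,FL,FR,Rr):
    # rays in shaft plane coords (xw,z) relative to camera, at axial plane of given row
    h=np.arcsin(10.5/18)
    def res(p):
        x0,z0,ph=p
        def prj(v,z):
            # find axial pos so the row matches
            from scipy.optimize import brentq
            P=lambda k:np.array([.677,-.086,0])+k*a+xw*(x0+v)+u*(z0+z)
            k=brentq(lambda k:proj(P(k),c)[1]-row,-.12,.12); return proj(P(k),c)[0]
        vs=[(18e-3*np.sin(s),18e-3*np.cos(s)) for s in np.linspace(-np.pi,np.pi,181)]
        us=[prj(*v) for v in vs]
        e=[18e-3*np.array([np.sin(ph+k),np.cos(ph+k)]) for k in(-h,h)]
        return [min(us)-L,prj(*e[0])-FL,prj(*e[1])-FR,max(us)-Rr]
    r=least_squares(res,[0,.2,.1],x_scale=[.01,.01,.1],diff_step=1e-3); print(row,r.x[:2].round(4),np.degrees(r.x[2]).round(1),np.array(res(r.x)).round(2))
E
python3 - <<'E'
from fit import *
fit(127,308.8,328.6,363.4,366.4)
fit(134,308.8,328.5,363.0,366.0)
fit(20,310.5,331.3,369.8,372.5)
print(C)
E
```

```text
127 [0.0017 0.1974] 11.1 [-0.19  0.33 -0.63  0.48]
134 [0.0018 0.1971] 11.2 [-0.18  0.32 -0.6   0.46]
20 [0.001  0.1964] 10.8 [-0.33  0.59 -1.09  0.83]
[ 0.64613581 -0.10082887  0.42145633]
```

The flat leans about 11° away from the robot, and the screw now sits at −75°, so the crank has to swing about 86°. Next I'll descend and take the grip.

```bash

python3 -m handwheel '[{"grip":0,"dp":[-0.008,0.003,0.04],"spin":0},{"grip":0,"dp":[-0.008,0.003,0.085],"spin":0},{"grip":0,"dp":[-0.008,0.003,0.13],"spin":0},{"grip":0,"dp":[-0.008,0.003,0.175],"spin":0},{"grip":0,"dp":[-0.008,0.003,0.21],"spin":0},{"grip":0,"dp":[-0.008,0.003,0.235],"spin":0},{"grip":0,"dp":[-0.008,0.003,0.235],"spin":0}]'
python3 -m handwheel '[{"grip":150,"dp":[0,0,0],"spin":0},{"grip":200,"dp":[0,0,0],"spin":0},{"grip":200,"dp":[0,0,0],"spin":0},{"grip":200,"dp":[0,0,0],"spin":0},{"grip":200,"dp":[0,0,0],"spin":0},{"grip":200,"dp":[0,0,0],"spin":0}]'
```

```text
time: 3.2
eef_pos: [0.6624, -0.1838, 0.044]
ee_rot: [[-0.221, 0.975, -0.005], [0.975, 0.221, 0.002], [0.004, -0.005, -1.0]]
contact_force: [-0.4, 0.1, -0.6]
grip_width: 1.003
grasp_force: 0.0
time: 3.8
eef_pos: [0.6651, -0.1854, 0.0474]
ee_rot: [[-0.221, 0.975, 0.001], [0.975, 0.221, -0.001], [-0.001, 0.001, -1.0]]
contact_force: [-2.0, 0.8, 5.5]
grip_width: 0.306
grasp_force: 58.7
```

```bash

python3 -m handwheel '[{"grip":200,"dp":[0,-0.0123,-0.0039],"spin":0},{"grip":200,"dp":[0,-0.0236,-0.0085],"spin":0},{"grip":200,"dp":[0,-0.0345,-0.0142],"spin":0},{"grip":200,"dp":[0,-0.0448,-0.0207],"spin":0},{"grip":200,"dp":[0,-0.0545,-0.0282],"spin":0},{"grip":200,"dp":[0,-0.0635,-0.0364],"spin":0},{"grip":200,"dp":[0,-0.0717,-0.0454],"spin":0},{"grip":200,"dp":[0,-0.0792,-0.0551],"spin":0}]'
python3 -m handwheel '[{"grip":200,"dp":[0,-0.0089,-0.0146],"spin":0},{"grip":200,"dp":[0,-0.0169,-0.0324],"spin":0},{"grip":200,"dp":[0,-0.0222,-0.0512],"spin":0},{"grip":200,"dp":[0,-0.025,-0.0705],"spin":0},{"grip":200,"dp":[0,-0.0251,-0.0876],"spin":0},{"grip":200,"dp":[0,-0.024,-0.0998],"spin":0},{"grip":200,"dp":[0,-0.0227,-0.107],"spin":0},{"grip":200,"dp":[0,-0.0227,-0.107],"spin":0}]'
python3 -m handwheel '[{"grip":200,"dp":[0,0,0],"spin":0},{"grip":200,"dp":[0,0,0],"spin":0}]'
```

```text
time: 4.6
eef_pos: [0.5881, -0.2044, 0.1021]
ee_rot: [[-0.22, 0.975, 0.003], [0.975, 0.22, -0.003], [-0.004, 0.003, -1.0]]
contact_force: [6.2, -7.0, -2.5]
grip_width: 0.309
grasp_force: 59.1
time: 5.4
eef_pos: [0.5657, -0.21, 0.2098]
ee_rot: [[-0.22, 0.976, 0.002], [0.975, 0.22, -0.005], [-0.005, 0.001, -1.0]]
contact_force: [0.2, -9.2, 3.8]
grip_width: 0.31
grasp_force: 60.4
time: 5.6
eef_pos: [0.5656, -0.21, 0.2094]
ee_rot: [[-0.22, 0.976, 0.002], [0.976, 0.22, -0.005], [-0.005, 0.001, -1.0]]
contact_force: [-0.5, -9.1, 2.9]
grip_width: 0.308
grasp_force: 60.4
```

```bash

python3 -m handwheel '[{"grip":0,"dp":[0,0,0],"spin":0},{"grip":0,"dp":[0,0,0],"spin":0},{"grip":0,"dp":[0,0,0],"spin":0},{"grip":0,"dp":[0,0,0],"spin":0},{"grip":0,"dp":[0,0,-0.04],"spin":0},{"grip":0,"dp":[0,0,-0.09],"spin":0},{"grip":0,"dp":[0,0,-0.14],"spin":0}]'
python3 -m handwheel '[{"grip":0,"dp":[0.003,0.04,0],"spin":0},{"grip":0,"dp":[0.008,0.085,0],"spin":0},{"grip":0,"dp":[0.008,0.105,0],"spin":0},{"grip":0,"dp":[0.008,0.105,0],"spin":0}]'
python3 - <<'E'
from h import *
s=monitor.state()
c=optics.get_calibration("wrist"); im=optics.camera("wrist")
cv2.imwrite("pics/w3.png",cv2.resize(im,(784,588),interpolation=cv2.INTER_CUBIC)); np.save("w2E",c["extrinsics"]);np.save("w3",im)
a,xw,_,_=axes(.22,0); cc=np.array([.679,-.086,.198])
for t in(0,5,11,17):
    a,_,d,arm=axes(.22,np.radians(t)); w=cc+.086*d
    print(t,(proj(w,c)*1.4).round(),(proj(cc+.04*d,c)*1.4).round(),"grip",(proj(cc-.143*a+.14*arm,c)*1.4).round())
E
```

```text
time: 6.3
eef_pos: [0.565, -0.2074, 0.3501]
ee_rot: [[-0.221, 0.975, -0.001], [0.975, 0.221, 0.0], [0.001, -0.0, -1.0]]
contact_force: [0.6, -0.9, 0.4]
grip_width: 1.0
grasp_force: 0.0
time: 6.7
eef_pos: [0.6678, -0.1757, 0.3461]
ee_rot: [[-0.223, 0.975, -0.002], [0.975, 0.223, 0.001], [0.002, -0.002, -1.0]]
contact_force: [-0.5, 0.1, -0.3]
grip_width: 1.001
grasp_force: 0.0
0 [467. 120.] [454. 124.] grip [223. 357.]
5 [486. 120.] [461. 124.] grip [217. 365.]
11 [508. 120.] [469. 124.] grip [212. 376.]
17 [528. 120.] [477. 124.] grip [210. 387.]
```

View pics/w3.png

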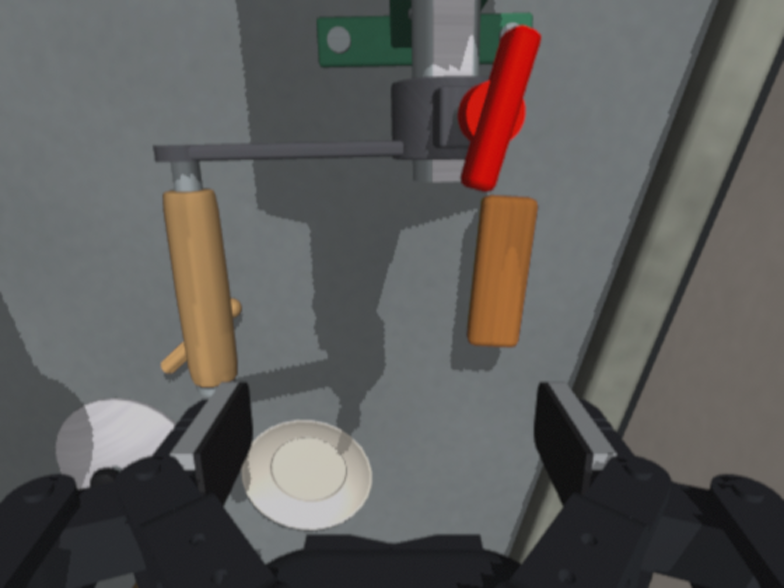

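The crank is up at t ≈ 10°. The wing's centre is at (501,108) and it is turned about 15° clockwise from the shaft. I'll go above the wing, descend and pinch it.

```bash

python3 -m handwheel '[{"grip":0,"dp":[0.04,0.02,0],"spin":7},{"grip":0,"dp":[0.08,0.04,0],"spin":15},{"grip":0,"dp":[0.0895,0.044,0],"spin":15},{"grip":0,"dp":[0.0895,0.044,0],"spin":15},{"grip":0,"dp":[0.0895,0.044,0.04],"spin":15},{"grip":0,"dp":[0.0895,0.044,0.075],"spin":15},{"grip":0,"dp":[0.0895,0.044,0.093],"spin":15},{"grip":0,"dp":[0.0895,0.044,0.093],"spin":15}]'
python3 -m handwheel '[{"grip":120,"dp":[0,0,0],"spin":0},{"grip":200,"dp":[0,0,0],"spin":0},{"grip":255,"dp":[0,0,0],"spin":0},{"grip":255,"dp":[0,0,0],"spin":0},{"grip":255,"dp":[0,0,0],"spin":0},{"grip":255,"dp":[0,0,0],"spin":0},{"grip":255,"dp":[0,0,0],"spin":0}]'
python3 - <<'E'
from h import *
s=monitor.state(); print(s["ft_torque"].round(2),s["joint_positions"].round(1))
im=optics.camera("wrist"); im2=optics.camera("scene")
cv2.imwrite("pics/w4.png",np.hstack([cv2.resize(im,(400,300)),cv2.resize(im2[160:265,230:370],(400,300),interpolation=cv2.INTER_CUBIC)]))
E
```

```text
time: 7.55
eef_pos: [0.6877, -0.0817, 0.2528]
ee_rot: [[0.04, 0.999, -0.005], [0.999, -0.04, 0.001], [0.001, -0.005, -1.0]]
contact_force: [-0.1, 0.5, -0.1]
grip_width: 1.001
grasp_force: 0.0
time: 8.25
eef_pos: [0.6879, -0.0806, 0.2568]
ee_rot: [[0.04, 0.999, -0.003], [0.999, -0.04, -0.001], [-0.001, -0.003, -1.0]]
contact_force: [-7.4, -4.1, 8.7]
grip_width: 0.159
grasp_force: 57.1
[-0.17  2.38 -0.1 ] [-16.3  40.4  47.3  -0.1  92.4 -14. ]
```

View pics/w4.png

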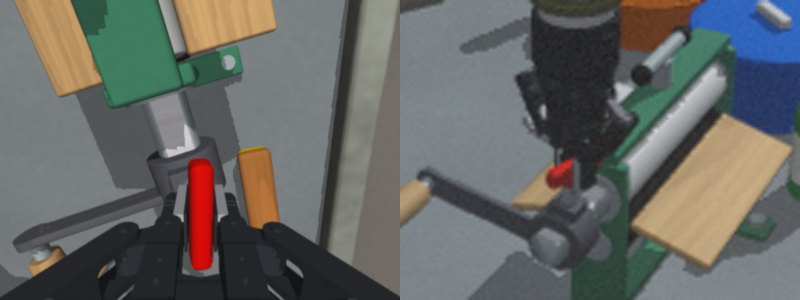

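The wing is well between the pads. I'll start turning and watch the torque.

```bash
cat > t.py <<'E'
from bench import monitor
import numpy as np
s=monitor.state(); print("T",s["ft_torque"].round(3),"F",s["contact_force"].round(1),"j6",s["joint_positions"][5].round(1),"eff6",s["effort"][5].round(3),"yaw",np.degrees(np.arctan2(s["ee_rot"][1,1],s["ee_rot"][0,1])).round(1),"p",s["eef_pos"].round(4),s["time"],s["grip_width"].round(3))
E
python3 -m handwheel '[{"grip":255,"dp":[0,0,0],"spin":4},{"grip":255,"dp":[0,0,0],"spin":8},{"grip":255,"dp":[0,0,0],"spin":12},{"grip":255,"dp":[0,0,0],"spin":16}]' >/dev/null; python3 t.py
python3 -m handwheel '[{"grip":255,"dp":[0,0,0],"spin":4},{"grip":255,"dp":[0,0,0],"spin":8},{"grip":255,"dp":[0,0,0],"spin":12},{"grip":255,"dp":[0,0,0],"spin":16}]' >/dev/null; python3 t.py
python3 -m handwheel '[{"grip":255,"dp":[0,0,0],"spin":0}]' >/dev/null; python3 t.py
```

```text
Traceback (most recent call last):
  File "t.py", line 3, in <module>
    s=monitor.state(); print("T",s["ft_torque"].round(3),"F",s["contact_force"].round(1),"j6",s["joint_positions"][5].round(1),"eff6",s["effort"][5].round(3),"yaw",np.degrees(np.arctan2(s["ee_rot"][1,1],s["ee_rot"][0,1])).round(1),"p",s["eef_pos"].round(4),s["time"],s["grip_width"].round(3))
                                                                                                                                                                                                                                                                           ^^^^^^^^^^^^^^^^^^^^^
AttributeError: 'float' object has no attribute 'round'
Traceback (most recent call last):
  File "t.py", line 3, in <module>
    s=monitor.state(); print("T",s["ft_torque"].round(3),"F",s["contact_force"].round(1),"j6",s["joint_positions"][5].round(1),"eff6",s["effort"][5].round(3),"yaw",np.degrees(np.arctan2(s["ee_rot"][1,1],s["ee_rot"][0,1])).round(1),"p",s["eef_pos"].round(4),s["time"],s["grip_width"].round(3))
                             
[... 323 characters left out ...]
ck (most recent call last):
  File "t.py", line 3, in <module>
    s=monitor.state(); print("T",s["ft_torque"].round(3),"F",s["contact_force"].round(1),"j6",s["joint_positions"][5].round(1),"eff6",s["effort"][5].round(3),"yaw",np.degrees(np.arctan2(s["ee_rot"][1,1],s["ee_rot"][0,1])).round(1),"p",s["eef_pos"].round(4),s["time"],s["grip_width"].round(3))
                                                                                                                                                                                                                                                                           ^^^^^^^^^^^^^^^^^^^^^
AttributeError: 'float' object has no attribute 'round'
```

```bash
sed -i 's/s\["grip_width"\].round(3)/s["grip_width"]/' t.py; python3 t.py
python3 -m handwheel '[{"grip":255,"dp":[0,0,0],"spin":4},{"grip":255,"dp":[0,0,0],"spin":8},{"grip":255,"dp":[0,0,0],"spin":12}]' >/dev/null; python3 t.py
python3 -m handwheel '[{"grip":255,"dp":[0,0,0],"spin":4},{"grip":255,"dp":[0,0,0],"spin":8},{"grip":255,"dp":[0,0,0],"spin":12}]' >/dev/null; python3 t.py
```

```text
T [-0.271  1.739 -0.059] F [-7.6 -2.3  7.4] j6 18.1 eff6 0.577 yaw -34.4 p [ 0.6883 -0.0805  0.2569] 9.25 0.14863777209720935
T [-0.301  1.543  0.173] F [-5.3 -2.7  6.8] j6 30.1 eff6 -0.77 yaw -46.4 p [ 0.6884 -0.0805  0.2568] 9.55 0.1414051101985354
T [0.061 1.125 0.109] F [-3.5 -0.9  3.2] j6 42.1 eff6 -0.768 yaw -58.4 p [ 0.6886 -0.0805  0.2567] 9.85 0.14171085232605501
```

```bash

python3 -m handwheel '[{"grip":255,"dp":[0,0,0],"spin":5},{"grip":255,"dp":[0,0,0],"spin":10},{"grip":255,"dp":[0,0,0],"spin":15}]' >/dev/null; python3 t.py
python3 -m handwheel '[{"grip":255,"dp":[0,0,0],"spin":5},{"grip":255,"dp":[0,0,0],"spin":10},{"grip":255,"dp":[0,0,0],"spin":15}]' >/dev/null; python3 t.py
python3 -m handwheel '[{"grip":255,"dp":[0,0,0],"spin":5},{"grip":255,"dp":[0,0,0],"spin":10},{"grip":255,"dp":[0,0,0],"spin":15}]' >/dev/null; python3 t.py
```

```text
T [-0.705  0.974  0.198] F [-2.8 -3.1  5. ] j6 57.2 eff6 -0.939 yaw -73.5 p [ 0.6888 -0.0806  0.2566] 10.15 0.13843976072309333
T [-1.434  0.614  0.34 ] F [-2.2 -2.5  6.6] j6 72.2 eff6 -0.823 yaw -88.5 p [ 0.6889 -0.0809  0.2566] 10.45 0.1411213478216523
T [-1.963  0.835  0.407] F [-4.3 -3.5  3.8] j6 87.2 eff6 -0.733 yaw -103.5 p [ 0.6888 -0.0813  0.2566] 10.75 0.1359164404666049
```

The turn is free so far: resolved on the screw's axis the torque is about 0.1 N m, and the rise in Tz comes from the clamp moment. I'll regrip half a turn back.

```bash

python3 -m handwheel '[{"grip":0,"dp":[0,0,0],"spin":0},{"grip":0,"dp":[0,0,0],"spin":0},{"grip":0,"dp":[0,0,0],"spin":0},{"grip":0,"dp":[0,0,0],"spin":0},{"grip":0,"dp":[0,0,-0.04],"spin":0},{"grip":0,"dp":[0,0,-0.07],"spin":0}]' >/dev/null
python3 -m handwheel '[{"grip":0,"dp":[0,0,0],"spin":-60},{"grip":0,"dp":[0,0,0],"spin":-60},{"grip":0,"dp":[0,0,0],"spin":-60},{"grip":0,"dp":[0,0,0],"spin":-60},{"grip":0,"dp":[0,0,0],"spin":-60},{"grip":0,"dp":[0,0,0],"spin":-60},{"grip":0,"dp":[0,0,0],"spin":-60},{"grip":0,"dp":[0,0,0],"spin":-60}]' >/dev/null
python3 -m handwheel '[{"grip":0,"dp":[0,0,0],"spin":-60},{"grip":0,"dp":[0,0,0],"spin":-60},{"grip":0,"dp":[0,0,0],"spin":-60},{"grip":0,"dp":[0,0,0],"spin":-60},{"grip":0,"dp":[0,0,0],"spin":-60},{"grip":0,"dp":[0,0,0],"spin":-60},{"grip":0,"dp":[0,0,0],"spin":-60},{"grip":0,"dp":[0,0,0],"spin":-60}]' >/dev/null
python3 -m handwheel '[{"grip":0,"dp":[0,0,0],"spin":-60},{"grip":0,"dp":[0,0,0],"spin":-60},{"grip":0,"dp":[0,0,0],"spin":-60},{"grip":0,"dp":[0,0,0],"spin":-60},{"grip":0,"dp":[0,0,0],"spin":-60},{"grip":0,"dp":[0,0,0],"spin":-60},{"grip":0,"dp":[0,0,0],"spin":-60},{"grip":0,"dp":[0,0,0],"spin":-60}]' >/dev/null
python3 t.py
python3 - <<'E'
from h import *
c=optics.get_calibration("wrist"); im=optics.camera("wrist"); np.save("w5",im); np.save("w2E",c["extrinsics"])
cv2.imwrite("pics/w5.png",cv2.resize(im,(784,588),interpolation=cv2.INTER_CUBIC))
cc=np.array([.678,-.083,.199])
for t in(0,5,11,17):
    a,xw,d,arm=axes(.22,np.radians(t)); print(t,(proj(cc+.086*d,c)*1.4).round(),(proj(cc-.07*a+.14*arm,c)*1.4).round())
E
```

```text
T [ 0.031 -0.019 -0.022] F [ 0.7 -0.8 -0.2] j6 -92.7 eff6 -1.553 yaw 76.5 p [ 0.6892 -0.0799  0.3253] 13.75 1.002599147887247
0 [377. 313.] [135.  80.]
5 [385. 328.] [123.  78.]
11 [395. 345.] [109.  79.]
17 [404. 360.] [96. 83.]
```

View pics/w5.png

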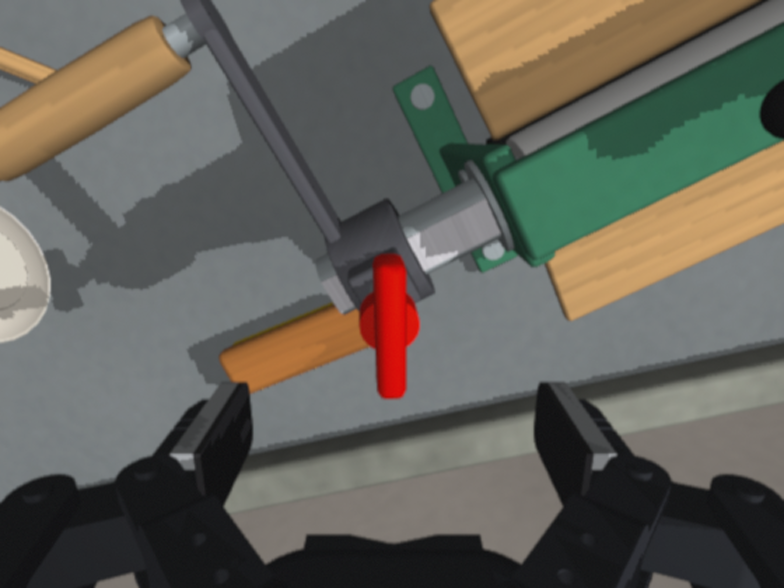

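The wing lines up with the pads, centred at (390,327), which puts the crank at about 6–8° against the flat's 11°, within the capture range. I'll regrip, nudge 4 mm away from the robot and turn on.

```bash

python3 -m handwheel '[{"grip":0,"dp":[0,0,0.04],"spin":0},{"grip":0,"dp":[0,0,0.068],"spin":0},{"grip":0,"dp":[0,0,0.068],"spin":0},{"grip":150,"dp":[0,0,0.068],"spin":0},{"grip":255,"dp":[0,0,0.068],"spin":0},{"grip":255,"dp":[0,0,0.068],"spin":0},{"grip":255,"dp":[0,0,0.068],"spin":0},{"grip":255,"dp":[0,0,0.068],"spin":0}]' >/dev/null
python3 -m handwheel '[{"grip":255,"dp":[0,0,0],"spin":0},{"grip":255,"dp":[0,0,0],"spin":0},{"grip":255,"dp":[-0.0036,0.0018,0],"spin":0},{"grip":255,"dp":[-0.0036,0.0018,0],"spin":0}]' >/dev/null; python3 t.py
python3 -m handwheel '[{"grip":255,"dp":[0,0,0],"spin":5},{"grip":255,"dp":[0,0,0],"spin":10},{"grip":255,"dp":[0,0,0],"spin":15}]' >/dev/null; python3 t.py
python3 -m handwheel '[{"grip":255,"dp":[0,0,0],"spin":5},{"grip":255,"dp":[0,0,0],"spin":10},{"grip":255,"dp":[0,0,0],"spin":15}]' >/dev/null; python3 t.py
```

```text
T [-1.818  2.237  0.063] F [-10.3  -6.5   4. ] j6 -92.8 eff6 0.033 yaw 76.6 p [ 0.6916 -0.0804  0.2578] 15.0 0.14485711002034135
T [-2.587  2.267  0.468] F [-10.6  -8.1   4.6] j6 -77.7 eff6 -0.721 yaw 61.5 p [ 0.6915 -0.0808  0.2578] 15.3 0.14867896599997646
T [-2.692  2.239  0.433] F [-9.7 -9.1  6.1] j6 -62.7 eff6 -0.74 yaw 46.4 p [ 0.6917 -0.0812  0.2583] 15.6 0.13877628239646173
```

```bash
cat > t.py <<'E'
from bench import monitor
import numpy as np
s=monitor.state(); F=s["contact_force"];T=s["ft_torque"]
Tc=T-np.cross([0,0,-.2],F); d=np.array([.17,.038,.985])
print("Td %.3f"%(Tc@d),"Tc",Tc.round(2),"F",F.round(1),"j6",s["joint_positions"][5].round(1),"yaw",np.degrees(np.arctan2(s["ee_rot"][1,1],s["ee_rot"][0,1])).round(1),"p",s["eef_pos"].round(4),s["time"])
E
for i in 1; do :; done
python3 -m handwheel '[{"grip":255,"dp":[0,0,0],"spin":4},{"grip":255,"dp":[0,0,0],"spin":8},{"grip":255,"dp":[0,0,0],"spin":12}]' >/dev/null; python3 t.py
python3 -m handwheel '[{"grip":255,"dp":[0,0,0],"spin":4},{"grip":255,"dp":[0,0,0],"spin":8},{"grip":255,"dp":[0,0,0],"spin":12}]' >/dev/null; python3 t.py
python3 -m handwheel '[{"grip":255,"dp":[0,0,0],"spin":4},{"grip":255,"dp":[0,0,0],"spin":8}]' >/dev/null; python3 t.py
```

```text
Td 0.313 Tc [-1.04  0.3   0.49] F [-11.8 -10.3   7.7] j6 -50.7 yaw 34.5 p [ 0.6914 -0.0815  0.2584] 15.9
Td 0.235 Tc [-0.89  0.23  0.38] F [-14.1  -8.4   7. ] j6 -38.7 yaw 22.5 p [ 0.691  -0.0812  0.2582] 16.2
Td 0.256 Tc [-0.24  0.33  0.29] F [-14.5  -8.7   6.9] j6 -30.7 yaw 14.5 p [ 0.6908 -0.0809  0.2582] 16.4
```

```bash

python3 -m handwheel '[{"grip":255,"dp":[0,0,0],"spin":4},{"grip":255,"dp":[0,0,0],"spin":8}]' >/dev/null; python3 t.py
python3 -m handwheel '[{"grip":255,"dp":[0,0,0],"spin":3},{"grip":255,"dp":[0,0,0],"spin":6}]' >/dev/null; python3 t.py
python3 -m handwheel '[{"grip":255,"dp":[0,0,0],"spin":3},{"grip":255,"dp":[0,0,0],"spin":6}]' >/dev/null; python3 t.py
```

```text
Td 0.161 Tc [-0.81  0.27  0.29] F [-17.   -4.4   7.9] j6 -22.7 yaw 6.5 p [ 0.6907 -0.0808  0.2581] 16.6
Td 0.267 Tc [-0.3   0.35  0.31] F [-15.5  -6.8   7.5] j6 -16.7 yaw 0.5 p [ 0.6906 -0.0805  0.258 ] 16.8
Td 0.236 Tc [-0.48  0.49  0.3 ] F [-15.5  -5.5   7.8] j6 -10.7 yaw -5.5 p [ 0.6906 -0.0803  0.258 ] 17.0
```

```bash

python3 -m handwheel '[{"grip":255,"dp":[0,0,0],"spin":3},{"grip":255,"dp":[0,0,0],"spin":5},{"grip":255,"dp":[0,0,0],"spin":5}]' >/dev/null; python3 t.py
python3 -m handwheel '[{"grip":255,"dp":[0,0,0],"spin":3},{"grip":255,"dp":[0,0,0],"spin":5},{"grip":255,"dp":[0,0,0],"spin":5}]' >/dev/null; python3 t.py
python3 -m handwheel '[{"grip":255,"dp":[0,0,0],"spin":3},{"grip":255,"dp":[0,0,0],"spin":5},{"grip":255,"dp":[0,0,0],"spin":5}]' >/dev/null; python3 t.py
```

```text
Td 0.191 Tc [-0.6   0.34  0.28] F [-16.3  -5.4   7.6] j6 -5.8 yaw -10.4 p [ 0.6906 -0.0804  0.2581] 17.3
Td 0.367 Tc [-0.16  0.42  0.38] F [-15.1  -4.2   7.3] j6 -0.8 yaw -15.3 p [ 0.6907 -0.0797  0.2581] 17.6
Td 0.563 Tc [-0.48  0.32  0.64] F [-15.2  -4.    7.7] j6 4.2 yaw -20.3 p [ 0.6908 -0.0797  0.2581] 17.9
```

Torque is climbing, so I'll hold and average the readings.

```bash
for i in 1 2 3 4 5; do python3 -m handwheel '[{"grip":255,"dp":[0,0,0],"spin":0}]' >/dev/null; python3 t.py; done
```

```text
Td 0.576 Tc [-0.18  0.35  0.6 ] F [-15.3  -5.1   8.6] j6 4.1 yaw -20.3 p [ 0.6908 -0.0797  0.2581] 18.0
Td 0.509 Tc [-0.47  0.58  0.57] F [-14.3  -3.8   8.3] j6 4.1 yaw -20.3 p [ 0.6908 -0.0797  0.2581] 18.1
Td 0.544 Tc [-0.17  0.41  0.57] F [-14.9  -5.2   6.3] j6 4.1 yaw -20.3 p [ 0.6908 -0.0798  0.2581] 18.2
Td 0.604 Tc [-0.26  0.49  0.64] F [-14.7  -4.5   8.5] j6 4.1 yaw -20.3 p [ 0.6908 -0.0798  0.2582] 18.3
Td 0.495 Tc [-0.25  0.5   0.53] F [-14.5  -4.9   8.4] j6 4.1 yaw -20.3 p [ 0.6908 -0.0798  0.2581] 18.4
```

About 0.5 N m, firm and well short of forced. I'll release, back off and check.

```bash

python3 -m handwheel '[{"grip":0,"dp":[0,0,0],"spin":0},{"grip":0,"dp":[0,0,0],"spin":0},{"grip":0,"dp":[0,0,0],"spin":0},{"grip":0,"dp":[0,0,0],"spin":0},{"grip":0,"dp":[0,0,-0.04],"spin":0},{"grip":0,"dp":[0,0,-0.08],"spin":0},{"grip":0,"dp":[-0.04,0,-0.09],"spin":0},{"grip":0,"dp":[-0.08,0,-0.09],"spin":0}]'
python3 -m handwheel '[{"grip":0,"dp":[-0.01,0,0],"spin":0},{"grip":0,"dp":[-0.01,0,0],"spin":0}]' >/dev/null; python3 t.py
python3 - <<'E'
from h import *
c=optics.get_calibration("wrist"); im=optics.camera("wrist")
cv2.imwrite("pics/w6.png",cv2.resize(im,(784,588),interpolation=cv2.INTER_CUBIC))
cc=np.array([.678,-.083,.199])
for t in(0,5,11,17):
    a,xw,d,arm=axes(.22,np.radians(t)); print(t,(proj(cc+.086*d,c)*1.4).round(),(proj(cc-.143*a+.14*arm,c)*1.4).round())
E
```

```text
time: 19.2
eef_pos: [0.6657, -0.1541, 0.3497]
ee_rot: [[0.344, 0.939, 0.004], [0.939, -0.344, -0.002], [0.0, 0.005, -1.0]]
contact_force: [0.8, -0.4, -0.5]
grip_width: 0.999
grasp_force: 0.0
Td -0.012 Tc [-0.15 -0.11  0.02] F [-0.6  0.9  0. ] j6 -3.4 yaw -20.4 p [ 0.6616 -0.1646  0.3472] 19.4
0 [357. 129.] [315. 433.]
5 [373. 118.] [313. 443.]
11 [392. 105.] [312. 455.]
17 [410.  92.] [313. 467.]
```

View pics/w6.png

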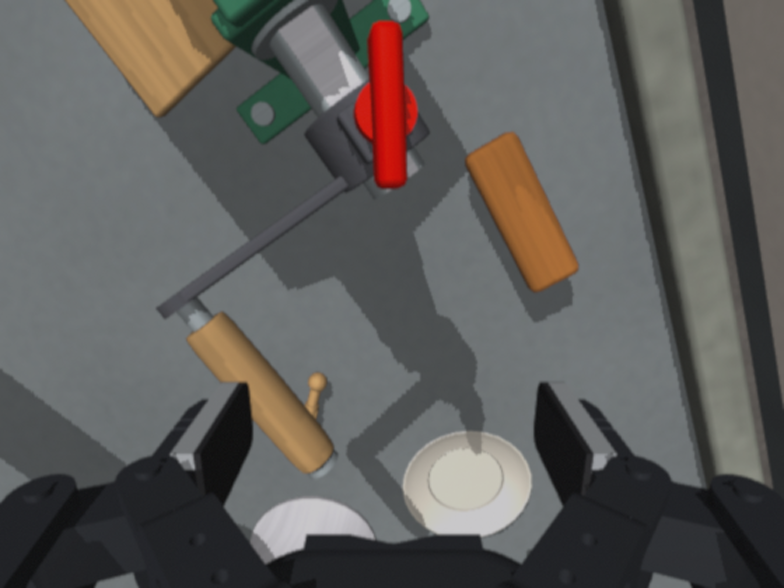

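The wing's centre is at (388,104), which matches t ≈ 11°. The crank is square on the flat, the wing has stayed put and the bystanders haven't moved.

```bash
python3 -c "
from bench import workorder; print(workorder.sign_off())"
```

```text
the job is handed in; nothing more can be done
None
```

The job is handed in at about 19.5 s: the crank sits on the flat (about 11°), the set screw is tight at about 0.5 N m by feel, and the other things on the ledge look undisturbed in the last picture.

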